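# Eject the used pipette tip into the catch dish

## Robot

A 6-joint arm with a two-finger parallel gripper is mounted at the origin on a cart in front of the work surface, level with it; the furniture and walls round the work are solid. World frame = base frame: x ahead of the robot, y to its left, z up, the work surface at z = 0. Lengths are in m, angles in rad, forces in N, time in s.
With the tool pointing down it reaches from about 0.4 to 0.825 m from the base axis. Payload 7 kg.
Tool frame: the origin (TCP) lies at the very end of the fingers, on their centre line; the grasp point (between the pads) lies 19 mm behind it; z points along the fingers, y is the line along which they close (so a half turn about z gives the same grasp; the last joint's range is limited). The gripper opens to 88 mm and grips with 3 to 60 N. Pads are 19 mm wide; open, the fingers measure 130 mm over their backs; the gripper's body (78 mm by 193 mm) begins 47 mm behind the grasp point.
Start: joints at [1.533, 0.359, 0.012, 0, -1.224, -0.288], TCP at [0.216, 0.639, 0.227] pointing down, gripper open.
Joint ranges: [-3.07, 3.07], [-1.43, 2.12], [-1.02, 1.25], [-3.03, 1.67], [-3.05, -0], [-3.03, 3.03]. Speed limits (rad/s): [2.39, 2.39, 3.01, 3.14, 3.14, 3.14].

## Interface

Orientations are given as [roll, pitch, yaw] about the fixed x, y, z axes, in that order (R = Rz(yaw) Ry(pitch) Rx(roll)).
In Python, from station import * gives the robot as it stands.
- The arm moves only by the tool servo_tool, never from a script. Its argument "moves" is a list of rows, each an object of numbers: "jaw": the opening, from 0 (shut) to 1 (fully open); "dx", "dy", "dz": the shift along the world's x, y, z in m; "roll": the turn about the world's z in degrees. A call has exactly 10 rows; each row shifts and turns the commanded pose from where the row before left it; what a row does not reach is not made up. A row lasts 1/8 s, in which the tool goes at most 62.5 mm and 10.7 degrees, less where a joint would pass 70% of its speed; a pose out of reach is approached as far as the arm can. A call with a gripper value outside its range is refused whole. The fingers move at their own pace and stop on an object; "newtons" is the grip in N (left out, the last holds). Time passes only in rows, so rows that do not move let the fingers close, or fill a call up. It gives the time, the measured TCP pose, the force, the opening and the grip force at its end, in the units of the state.
- get_state(): the state, without advancing time (a new reading comes with each control period).
- grab_frame(name): name is "scene" or "top" or "wrist"; returns (picture, depth): 480x640x3 uint8, red, green, blue; 480x640 float32, m along the optical axis (not along the pixel's ray), 0 where there is no reading.
- calibration(name): a dict with "intrinsics" (3x3 intrinsics, pixels), "k1" (the pictures are not rectified: a ray, as slopes to the right and down, at radius r is drawn at 1 + k1 r^2 times it, then the intrinsics apply), "R" (3x3) and "t" (3): a world point X has camera coordinates R X + t. Camera axes: x right, y down, z forward; pixel columns grow to the right and rows downward; lengths in m; the calibration is good to about 2 mm. A picture is of the moment at which its call begins: read the wrist's pose just before it. calibration takes no time and is no camera call; for the wrist camera it gives the pose at the moment of the call.
- job_done(): hands the job in; it is judged then, once.
The state is a dict: "t": time; "q": joint angles; "qd": joint speeds; "joint_efforts": joint torques, N m; "eef_pos": TCP position; "ee_rot": TCP orientation; "force": force on the tool from outside, world axes, zero at the start; "moment": the same for the moment, N m; "width": finger opening in m; "gripper_force": force on a finger pad.
Only numpy, scipy, OpenCV 4.12 (cv2) and the standard library are available. Lean on these libraries where they do the work, as an engineer would, in place of code of your own. Each camera call takes 0.05 s, during which the arm holds its last target. There are 200 camera calls.

## Task

Put the long-handled steel dish on the bench under the pipette that is clamped in the stand, then press the pipette's orange head gently all the way down to its stop so that the used yellow tip drops into the dish, and let the head come up again. Do not touch the tip with the gripper, and leave the bottles and the dust cap where they are.

Things in the scene. Friction and masses are not known exactly. Their poses are not given: they have to be found in the camera images.
- pipette_stand: fixed stand holding a short white pipette upright. Origin on the bench straight below the pipette's axis, z up; column (16 mm thick, 200 mm high) 100 mm and grey base (70x80x14 mm) 65 to 135 mm from the axis along its +x; the bench is free elsewhere. Barrel at most 42 mm wide, 117 to 245 mm up; black clamp arm at 180 mm. It bears up to 40 N
- head_top (a point): centre of the top face of the orange press head, a flat round knob of 32 mm diameter and 11 mm thick on a 10 mm rod, its top 270 mm over the bench when up, 254 mm when at its stop
- pipette_head (a joint): travel of the orange press head: 0 up, 0.016 m down at its stop; a spring returns it. It takes about 4 N to start, 8 to 10 N near the stop, which then is hard; the tip comes off in the second half of the travel
- pipette_tip: used yellow pipette tip, a narrow cone 47 mm long with a collar 16 mm wide and 7 mm high at its upper end, loose but held at the bottom of the pipette by two small spring clips. Origin at its lower point (75 mm over the bench when on the pipette), z along it to the collar
- catch_dish: loose round steel dish, 80 mm outside diameter, 36 mm high, wall 3 mm, floor 4 mm, 140 g, with a straight black handle (14 mm wide, 12 mm high, its middle 29 mm over the bench) that reaches from the rim to 154 mm from the dish's centre. Origin at the centre of the underside of the round dish; z up; the handle points along -x
- dish_grip (a point): point in the middle of the handle's section, 128 mm from the dish's centre, where to grip it across its width from above
- oil_bottle: loose bottle with yellow label and black cap, 38 mm wide, 84 mm high; origin at the centre of its underside
- medium_b: loose bottle with white label and orange cap, 49 mm wide, 107 mm high; origin at the centre of its underside
- dust_cap: loose flat black cap, 44 mm wide, 12 mm high; origin at the centre of its underside

How it is judged:
On the way, in this order (a step that is already met when the one before it is completed fails the run):
1. the dish stands on the bench under the tip, which is still on the pipette (horizontal distance between catch_dish and pipette_stand below 0.03 m and height (world z) of catch_dish below 0.006 m and angle between catch_dish's own z axis and vertical below 0.15 rad and height (world z) of pipette_tip above 0.065 m), for 0.2 s.
2. the orange head is pressed down to its stop (value of joint pipette_head above 0.0145 m), for 0.05 s.
At the end, for the whole second after the job is handed in: the yellow tip lies in the dish at rest; the dish stands upright on the bench with its centre within 35 mm of the pipette's axis; the orange head is up again (within 3 mm) (horizontal distance between pipette_tip and catch_dish below 0.05 m and height (world z) of pipette_tip below 0.06 m and contact force between pipette_tip and catch_dish above 0.02 N and linear speed of pipette_tip below 0.03 m/s and horizontal distance between catch_dish and pipette_stand below 0.035 m and height (world z) of catch_dish below 0.006 m and angle between catch_dish's own z axis and vertical below 0.15 rad and linear speed of catch_dish below 0.02 m/s and value of joint pipette_head below 0.003 m); the robot touches nothing.
It fails at once if the pipette or its stand is loaded with more than 40 N (contact force between pipette_stand and anything else above 40 N).
It fails at once if the robot or its gripper touches the used tip (contact force between pipette_tip and the arm above 0.3 N or contact force between pipette_tip and the fingers above 0.3 N).
It fails at once if a bottle or the dust cap is moved more than 25 mm (distance of any of oil_bottle, medium_b, dust_cap from where it was at the start of the episode above 0.025 m).
It also fails if it takes over 58 s, if anything falls off the work surface, if the arm or the gripper's body presses on something with over 40 N, if the wrist force passes 120 N, or if a joint passes its speed limit or range.

## Working session

There is one attempt and no reset: what is moved stays moved. The work goes in short steps, Python scripts to look and compute and a tool call to move; the robot and the scene stay as the last step left them, time stands still between calls to the robot, and variables do not carry over. Pictures are saved under pics/ and viewed, at most 10 in all, crops included, and the job is handed in when it is done.

Besides the shell and the picture viewer there is one more tool, called after "Call:" as name([rows], argument=value, ...), one row to a line, values as JSON. servo_tool: Moves the arm, as the interface text tells. Its arguments: {"type":"object","properties":{"moves":{"type":"array","items":{"type":"object","properties":{"jaw":{"type":"number"},"dx":{"type":"number"},"dy":{"type":"number"},"dz":{"type":"number"},"roll":{"type":"number"}}}},"newtons":{"type":"number"}},"required":["moves"]}

```bash
mkdir -p pics; cat > h.py <<'E'
from station import *
import numpy as np, cv2
def cloud(name):
    c=calibration(name); im,d=grab_frame(name)
    K=np.array(c["intrinsics"]); v,u=np.mgrid[0:480,0:640].astype(float)
    p=np.stack([u.ravel(),v.ravel()],1)[:,None]
    n=cv2.undistortPoints(p,K,np.array([c["k1"],0,0,0.]))[:,0].reshape(480,640,2)
    P=np.dstack([n[...,0]*d,n[...,1]*d,d])
    W=(P-np.array(c["t"]))@np.array(c["R"])   # R^T(P-t)
    W[d==0]=np.nan
    return im,d,W
def save(n,im): cv2.imwrite("pics/"+n,im[...,::-1])
E
python3 - <<'E'
from h import *
s=get_state();print(s)
a=[]
for n in ["scene","top"]:
    im,d,W=cloud(n);np.savez(n,im=im,d=d,W=W);a.append(im)
    save(n+".png",im); print(n,calibration(n)["k1"],-np.array(calibration(n)["R"]).T@calibration(n)["t"],(d==0).mean())
E
```

```text
{'t': 0.0, 'q': array([ 1.53312072e+00,  3.59403865e-01,  1.10292836e-02, -3.61719150e-04,
       -1.22410774e+00, -2.88147905e-01]), 'qd': array([ 6.53362901e-05, -1.84695769e-03, -5.44100328e-04, -5.78165217e-04,
        4.18232746e-04, -3.93363467e-04]), 'joint_efforts': array([ 4.12254713e-04, -5.82725966e+01,  2.93059534e+01,  6.99706256e+00,
        6.86616695e-03, -1.69444907e-04]), 'eef_pos': array([0.21589375, 0.63900391, 0.22559676]), 'ee_rot': array([ 3.13987953e+00, -1.53152730e-04, -3.25946572e-01]), 'force': array([-0.29897268, -0.33607157, -0.15583924]), 'moment': array([-0.02973246,  0.00238931, -0.088392  ]), 'gripper_force': 0.0, 'width': 0.08736275293744225}
scene -0.10120916286440458 [-0.22075339 -0.58177271  0.73145147] 0.003997395833333334
top -0.01455937628136673 [ 0.41548232 -0.11073899  1.0833762 ] 0.00388671875
```

View pics/scene.png

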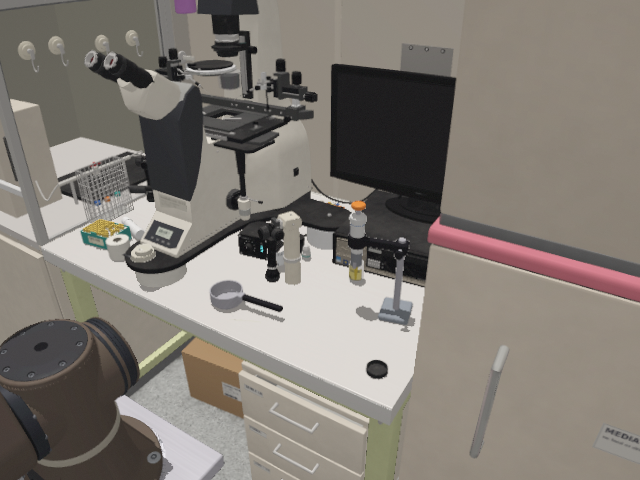

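View pics/top.png

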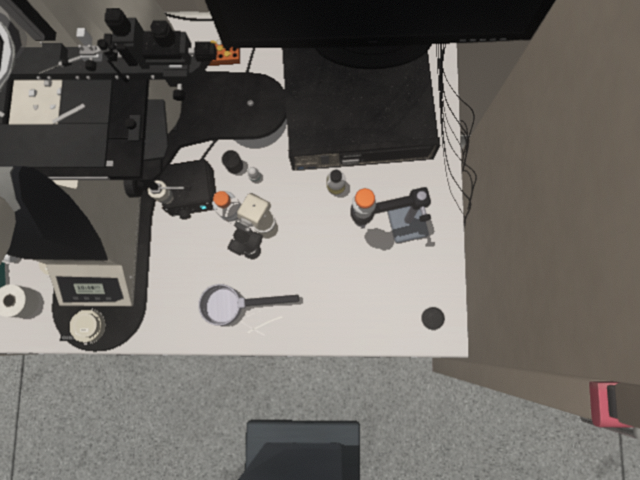

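The scene view shows the dish at about (228,295) with its handle to (280,308), the pipette's orange head at (358,206), the stand column at (398,280), and the dust cap at (377,369). In the top view, the dish is at (222,305) with the handle end at (298,298). The orange head is at (365,198), the stand base at (408,222), the cap at (432,318), the oil bottle at (336,181), and the orange-capped bottle at (222,200).

```bash
python3 - <<'E'
from h import *
for n in ["top","scene"]:
    z=np.load(n+".npz");W=z["W"];im=z["im"];hsv=cv2.cvtColor(im,cv2.COLOR_RGB2HSV)
    x,y,h=W[...,0],W[...,1],W[...,2]
    org=((hsv[...,0]<16)&(hsv[...,1]>150)&(hsv[...,2]>120)).astype(np.uint8)
    k,l,st,c=cv2.connectedComponentsWithStats(org)
    for i in range(1,k):
        if st[i,4]>40:
            p=W[l==i];t=np.nanpercentile(p[:,2],90);q=p[abs(p[:,2]-t)<.004]
            print(n,"orange",c[i].round(),st[i,4],np.nanmedian(q,0).round(4),((np.nanmin(q,0)+np.nanmax(q,0))/2).round(4),(np.nanmax(q,0)-np.nanmin(q,0)).round(3))
z=np.load("top.npz");W=z["W"];x,y,h=W[...,0],W[...,1],W[...,2]
for nm,(u0,v0,u1,v1),lo,hi in [("dishrim",(195,280,245,330),.032,.045),("handle",(248,285,305,312),.02,.05),("cap",(415,300,450,335),.006,.02),("oil",(322,165,350,200),.07,.1),("base",(385,200,435,245),.008,.02),("colarm",(375,180,435,245),.15,.3),("black3",(220,150,245,175),.02,.2),("orangecap",(210,188,235,212),.08,.13),("thing",(225,190,270,260),.05,.4),("grey",(245,165,262,182),.02,.3)]:
    p=W[v0:v1,u0:u1].reshape(-1,3);p=p[(p[:,2]>lo)&(p[:,2]<hi)]
    print(nm,len(p),np.median(p,0).round(4) if len(p) else "",p.min(0).round(3),p.max(0).round(3))
    if nm=="handle":
        vx,vy,x0,y0=cv2.fitLine(p[:,:2].astype(np.float32),cv2.DIST_L2,0,.01,.01).ravel();print("dir",np.degrees(np.arctan2(vy,vx)),x0,y0)
    if nm in("dishrim","cap"): print(cv2.minEnclosingCircle(p[:,:2].astype(np.float32)))
print("bench",np.nanmedian(h[330:345,250:350]))
for yy in np.arange(150,345,8): print(yy,' '.join('%4d'%(1000*v) if v==v else ' nan' for v in h[yy,200:470:8]))
E
```

```text
top orange [227.  55.] 157 [1.009  0.1257 0.0267] [1.0095 0.1251 0.0294] [0.023 0.042 0.007]
top orange [365. 198.] 272 [ 0.6336 -0.1506  0.27  ] [ 0.6343 -0.1499  0.2706] [0.028 0.026 0.006]
top orange [221. 198.] 167 [0.677  0.1073 0.1055] [0.6761 0.1083 0.1071] [0.026 0.028 0.007]
scene orange [358. 205.] 107 [ 0.6311 -0.1536  0.2691] [ 0.6319 -0.1541  0.2689] [0.029 0.031 0.005]
dishrim 272 [0.4877 0.1071 0.0358] [0.446 0.07  0.032] [0.525 0.159 0.041]
((0.4872884154319763, 0.11450978368520737), 0.04490196332335472)
handle 383 [0.4946 0.0146 0.0345] [ 0.485 -0.033  0.022] [0.506 0.064 0.04 ]
dir -84.737305 0.4947368 0.014848292
cap 130 [ 0.4625 -0.2943  0.0106] [ 0.442 -0.316  0.006] [ 0.498 -0.271  0.016]
((0.4714648425579071, -0.2887265384197235), 0.03086905926465988)
oil 125 [ 0.7278 -0.1032  0.0815] [ 0.718 -0.115  0.07 ] [ 0.739 -0.094  0.087]
base 935 [ 0.6438 -0.2418  0.0137] [ 0.611 -0.288  0.008] [ 0.685 -0.207  0.02 ]
colarm 884 [ 0.646  -0.2345  0.19  ] [ 0.618 -0.264  0.171] [ 0.674 -0.168  0.241]
black3 334 [0.7713 0.1046 0.0443] [0.755 0.088 0.02 ] [0.794 0.125 0.05
[... 3903 characters left out ...]
   0
318    3    8    4   10   38    0    0    0    0    0    5    0    0  nan    0    0   -3    0   -1    2    0    4    0    1   -2    0    1    1    3    6    1   -2    5    0
326   -1    0   -1    0    2    1   -2    0    3    0    0    0   -1    1    0    1    0    1    4   -2    1   -1   -3  nan    0    3    2    0   -3    3    7    0    0    1
334    0   -1    1    1   -1    1    0    2   -3    2   -1    2    0    1    0    1   -4    0    1   -1    1    0   -1    0    1    1    0    3    0    0    0   -1    1   -4
342    0    1    0    0   -1    2    2    1    0    0   -1   -2    0    5    0    1    4   -1    1    1    1    4   -1    1   -1    0    0    0    0   -1   -4   -3    2    1
```

```bash
python3 - <<'E'
from h import *
P=np.concatenate([np.load(n+".npz")["W"].reshape(-1,3) for n in("top","scene")])
P=P[np.isfinite(P).all(1)]
for y0 in np.arange(-.3,.8,.05):
    r=[]
    for x0 in np.arange(.2,.8,.05):
        q=P[(abs(P[:,0]-x0-.025)<.025)&(abs(P[:,1]-y0-.025)<.025)]
        r.append("%4d"%(1000*np.percentile(q[:,2],98)) if len(q)>5 else "  --")
    print("%.2f"%y0,*r)
E
```

```text
-0.30 -791 -790 -789    2   10   10    3    4  192  198    4   98  100
-0.25 -789 -789 -790    2    3    3    3    4  193  200    4   99  100
-0.20 -791 -789 -789    2    3    3    4    4  270  187    3   99  100
-0.15 -791 -790 -790    2    3    3    4    4  271    3   83   99  100
-0.10 -790 -791 -791    2    4    3    4    4    3    3   81   99  100
-0.05 -790 -791 -790    3    4   34   35    4    3    4    3   99  101
-0.00 -791 -790 -790    3    3   36   33  182  191  190    4  445   80
0.05 -789 -790 -788    3    3   37   34  180  191  106   41  490  388
0.10 -790 -790 -789    2   35   35   36    3    4  342  392  518  463
0.15 -791 -790 -789    3    4   36   31    4  354  360  380  518  353
0.20 -789 -789 -790    2    4   77   78   77  355  368  368  481  361
0.25 -788 -789 -789    3  566  538  503  472  476  368  493  642  635
0.30 -789 -790 -790   79  565  505  428  471  478  491  496  641  596
0.35 -788 -790 -791   76  570  510  392  203 -793  501  496  642  405
0.40 -789 -790 -790    3   80  101  394 -712 -790 -786 -549  442  368
0.45 -787 -791 -789    3    4   51   50   15 -791 -562 -550  476   --
0.50 -790 -790 -789    2    4   53   53   30 -792 -556 -548  516   --
0.55 -788 -790 -788    2    3   46   48   44   26 -553 -547  493   --
0.60 -790 -789 -789    1    3   49   50   46   29    2  173   --   --
0.65 -789 -788 -790    1    2   47   49 -790    1   86  176  173   --
0.70 -790 -788 -790    2    2    1  503  180  178  178  177    1 -262
0.75 -790 -790 -788  407  491  672  666  659  655  651  542  534  541
```

```bash
python3 - <<'E'
from h import *
P=np.concatenate([np.load(n+".npz")["W"].reshape(-1,3) for n in("top","scene")])
P=P[np.isfinite(P).all(1)]
q=P[(P[:,2]>.12)&(P[:,0]>.25)&(P[:,0]<.55)]
for y0 in np.arange(.14,.46,.02):
    s=q[abs(q[:,1]-y0)<.01]
    print("%.2f"%y0,[(round(float(z),2),len(a),a[:,0].min().round(3)) for z in np.arange(.1,.6,.1) for a in [s[(s[:,2]>=z)&(s[:,2]<z+.1)]] if len(a)>2])
E
```

```text
0.14 []
0.16 []
0.18 []
0.20 []
0.22 []
0.24 []
0.26 [(0.1, 212, np.float64(0.515)), (0.2, 245, np.float64(0.54)), (0.3, 373, np.float64(0.54)), (0.4, 84, np.float64(0.541))]
0.28 [(0.1, 510, np.float64(0.509)), (0.2, 317, np.float64(0.54)), (0.3, 401, np.float64(0.539)), (0.4, 851, np.float64(0.483)), (0.5, 730, np.float64(0.409))]
0.30 [(0.1, 468, np.float64(0.509)), (0.2, 298, np.float64(0.54)), (0.3, 401, np.float64(0.54)), (0.4, 865, np.float64(0.47)), (0.5, 271, np.float64(0.405))]
0.32 [(0.1, 519, np.float64(0.507)), (0.2, 301, np.float64(0.54)), (0.3, 374, np.float64(0.537)), (0.4, 244, np.float64(0.458)), (0.5, 109, np.float64(0.408))]
0.34 [(0.1, 493, np.float64(0.506)), (0.2, 302, np.float64(0.541)), (0.3, 294, np.float64(0.54)), (0.4, 161, np.float64(0.458)), (0.5, 120, np.float64(0.412))]
0.36 [(0.1, 476, np.float64(0.507)), (0.2, 292, np.float64(0.54)), (0.3, 251, np.float64(0.541)), (0.4, 86, np.float64(0.463)), (0.5, 312, np.float64(0.406))]
0.38 [(0.1, 440, np.float64(0.511)), (0.2, 279, np.float64(0.54)), (0.3, 209, np.float64(0.54)), (0.4, 7, np.float64(0.482)), (0.5, 98, np.float64(0.407))]
0.40 [(0.1, 288, np.float64(0.512)), (0.2, 186, np.float64(0.54)), (0.3, 148, np.float64(0.541)), (0.4, 6, np.float64(0.544))]
0.42 []
0.44 []
```

Call:
servo_tool([
  {"dx": -0.013,"dy": -0.048,"dz": -0.008,"roll": 3.7,"jaw": 1},
  {"dx": -0.013,"dy": -0.048,"dz": -0.008,"roll": 3.7,"jaw": 1},
  {"dx": -0.013,"dy": -0.048,"dz": -0.008,"roll": 3.7,"jaw": 1},
  {"dx": -0.013,"dy": -0.048,"dz": -0.008,"roll": 3.7,"jaw": 1},
  {"dx": -0.013,"dy": -0.048,"dz": -0.008,"roll": 3.7,"jaw": 1},
  {"dx": 0.045,"dy": -0.025,"dz": 0,"jaw": 1},
  {"dx": 0.04,"dy": -0.035,"jaw": 1},
  {"dx": 0.04,"dy": -0.037,"jaw": 1},
  {"dx": 0.037,"dy": -0.042,"jaw": 1},
  {"dx": 0.032,"dy": -0.048,"jaw": 1},
], newtons=60)

```text
$.moves[5]: bad value
```

Call:
servo_tool([
  {"dx": -0.013,"dy": -0.048,"dz": -0.008,"roll": 3.7,"jaw": 1},
  {"dx": -0.013,"dy": -0.048,"dz": -0.008,"roll": 3.7,"jaw": 1},
  {"dx": -0.013,"dy": -0.048,"dz": -0.008,"roll": 3.7,"jaw": 1},
  {"dx": -0.013,"dy": -0.048,"dz": -0.008,"roll": 3.7,"jaw": 1},
  {"dx": -0.013,"dy": -0.048,"dz": -0.008,"roll": 3.7,"jaw": 1},
  {"dx": 0.045,"dy": -0.025,"dz": 0,"roll": 0,"jaw": 1},
  {"dx": 0.04,"dy": -0.035,"dz": 0,"roll": 0,"jaw": 1},
  {"dx": 0.04,"dy": -0.037,"dz": 0,"roll": 0,"jaw": 1},
  {"dx": 0.037,"dy": -0.042,"dz": 0,"roll": 0,"jaw": 1},
  {"dx": 0.032,"dy": -0.048,"dz": 0,"roll": 0,"jaw": 1},
], newtons=60)

```text
t: 1.35
eef_pos: [0.3459, 0.2111, 0.1866]
ee_rot: [-3.141, -0.0, -0.002]
force: [1.4, 1.3, -0.2]
width: 0.0876
gripper_force: 0.0
```

Call:
servo_tool([
  {"dx": 0.012,"dy": -0.022,"dz": -0.003,"roll": -8.5,"jaw": 1},
  {"dx": 0.012,"dy": -0.022,"dz": -0.003,"roll": -8.5,"jaw": 1},
  {"dx": 0.012,"dy": -0.022,"dz": -0.003,"roll": -8.5,"jaw": 1},
  {"dx": 0.015,"dy": -0.022,"dz": -0.003,"roll": -8.5,"jaw": 1},
  {"dx": 0.015,"dy": -0.022,"dz": -0.003,"roll": -8.5,"jaw": 1},
  {"dx": 0.016,"dy": -0.022,"dz": -0.003,"roll": -8.5,"jaw": 1},
  {"dx": 0.017,"dy": -0.022,"dz": -0.003,"roll": -8.5,"jaw": 1},
  {"dx": 0.017,"dy": -0.022,"dz": -0.003,"roll": -8.5,"jaw": 1},
  {"dx": 0.017,"dy": -0.022,"dz": -0.003,"roll": -8.5,"jaw": 1},
  {"dx": 0.017,"dy": -0.022,"dz": -0.003,"roll": -8.5,"jaw": 1},
])

```text
t: 2.6
eef_pos: [0.4954, -0.0084, 0.1562]
ee_rot: [3.141, -0.0, -1.491]
force: [-0.5, 0.7, 0.2]
width: 0.0875
gripper_force: 0.0
```

```bash
python3 - <<'E'
from h import *
s=get_state();print(s["eef_pos"],s["ee_rot"])
im,d,W=cloud("wrist");save("w1.png",im);np.savez("w1",W=W,im=im)
m=(W[...,2]>.022)&(W[...,2]<.045)&(W[...,0]>.45)&(W[...,0]<.54)&(W[...,1]>-.06)&(W[...,1]<.07)&(im.max(2)<90)
p=W[m];print(len(p),p.min(0),p.max(0))
vx,vy,x0,y0=cv2.fitLine(p[:,:2].astype(np.float32),cv2.DIST_L2,0,.01,.01).ravel();print(np.degrees(np.arctan2(vy,vx)),x0,y0)
E
```

```text
[ 0.49535162 -0.00840095  0.15622715] [ 3.14113710e+00 -3.79111843e-05 -1.49143916e+00]
1891 [ 0.48653606 -0.03435553  0.02720893] [0.50645081 0.048968   0.03777189]
-84.646904 0.49675208 0.0055822693
```

View pics/w1.png

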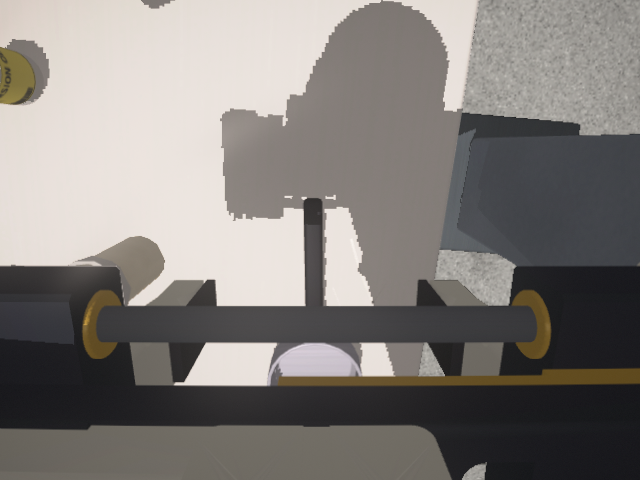

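The wrist view shows the handle at column 313, with its end at row 200 and the dish at (315,375). A tall beige object stands at the left around (130,265), so I need to check the clearance for the gripper body before descending.

```bash
python3 - <<'E'
from h import *
P=np.concatenate([np.load(n+".npz")["W"].reshape(-1,3) for n in("top","scene")])
P=P[np.isfinite(P).all(1)]
q=P[(P[:,2]>.05)&(P[:,0]>.4)&(P[:,0]<.75)&(P[:,1]>-.06)&(P[:,1]<.13)]
for y0 in np.arange(-.06,.13,.01):
    s=q[(q[:,1]>=y0)&(q[:,1]<y0+.01)]
    if len(s)>3: print("%.2f"%y0,len(s),np.sort(s[:,0])[:6].round(3),s[:,2].max().round(3))
t=P[(P[:,0]>.48)&(P[:,0]<.545)&(P[:,1]>.0)&(P[:,1]<.06)&(P[:,2]>.05)];print(len(t))
print(get_state()["t"])
E
```

```text
0.00 77 [0.632 0.633 0.635 0.636 0.636 0.636] 0.188
0.01 647 [0.585 0.585 0.587 0.59  0.59  0.592] 0.193
0.02 669 [0.57  0.57  0.572 0.573 0.573 0.574] 0.193
0.03 569 [0.57  0.571 0.572 0.572 0.573 0.573] 0.195
0.04 631 [0.564 0.566 0.567 0.567 0.569 0.569] 0.196
0.05 612 [0.559 0.559 0.559 0.56  0.56  0.56 ] 0.193
0.06 275 [0.561 0.561 0.562 0.562 0.562 0.562] 0.19
0.07 58 [0.565 0.566 0.566 0.566 0.567 0.567] 0.181
0.08 27 [0.571 0.573 0.575 0.657 0.658 0.66 ] 0.166
0.09 92 [0.655 0.655 0.656 0.657 0.657 0.657] 0.391
0.10 193 [0.653 0.653 0.654 0.654 0.662 0.662] 0.395
0.11 130 [0.653 0.654 0.655 0.655 0.662 0.663] 0.395
0.12 38 [0.658 0.66  0.664 0.664 0.665 0.665] 0.109
0
2.65
```

The beige object would foul the gripper body if I came down centred on the handle. I'll descend shifted to -x and nearer the handle's end, close so the handle slides to the centre, drag it clear, and then regrip.

Call:
servo_tool([
  {"dx": -0.027,"dy": -0.014,"dz": 0,"roll": 0.8,"jaw": 1},
  {"dx": 0,"dy": 0,"dz": -0.03,"roll": 0,"jaw": 1},
  {"dx": 0,"dy": 0,"dz": -0.03,"roll": 0,"jaw": 1},
  {"dx": 0,"dy": 0,"dz": -0.03,"roll": 0,"jaw": 1},
  {"dx": 0,"dy": 0,"dz": -0.03,"roll": 0,"jaw": 1},
  {"dx": 0,"dy": 0,"dz": -0.016,"roll": 0,"jaw": 1},
  {"dx": 0,"dy": 0,"dz": -0.008,"roll": 0,"jaw": 1},
  {"dx": 0,"dy": 0,"dz": 0,"roll": 0,"jaw": 1},
  {"dx": 0,"dy": 0,"dz": 0,"roll": 0,"jaw": 0.6},
  {"dx": 0,"dy": 0,"dz": 0,"roll": 0,"jaw": 0.4},
], newtons=20)

```text
t: 3.9
eef_pos: [0.4686, -0.0213, 0.0133]
ee_rot: [-3.14, 0.0, -1.472]
force: [0.4, 0.1, -0.4]
width: 0.0729
gripper_force: 0.1
```

Call:
servo_tool([
  {"dx": 0,"dy": 0,"dz": 0,"roll": 0,"jaw": 0.3},
  {"dx": 0,"dy": 0,"dz": 0,"roll": 0,"jaw": 0.2},
  {"dx": 0,"dy": 0,"dz": 0,"roll": 0,"jaw": 0.1},
  {"dx": 0,"dy": 0,"dz": 0,"roll": 0,"jaw": 0.05},
  {"dx": 0,"dy": 0,"dz": 0,"roll": 0,"jaw": 0.05},
  {"dx": 0,"dy": 0,"dz": 0,"roll": 0,"jaw": 0.05},
  {"dx": 0,"dy": 0,"dz": 0,"roll": 0,"jaw": 0.05},
  {"dx": 0,"dy": 0,"dz": 0,"roll": 0,"jaw": 0.05},
  {"dx": 0,"dy": 0,"dz": 0,"roll": 0,"jaw": 0.05},
  {"dx": 0,"dy": 0,"dz": 0,"roll": 0,"jaw": 0.05},
], newtons=40)

```text
t: 5.15
eef_pos: [0.4678, -0.0216, 0.0125]
ee_rot: [3.141, -0.0, -1.472]
force: [-1.2, -0.6, 1.8]
width: 0.0135
gripper_force: 39.7
```

Call:
servo_tool([
  {"dx": 0,"dy": 0,"dz": 0.002,"roll": 0,"jaw": 0.05},
  {"dx": 0,"dy": -0.02,"dz": 0,"roll": 0,"jaw": 0.05},
  {"dx": 0,"dy": -0.025,"dz": 0,"roll": 0,"jaw": 0.05},
  {"dx": 0,"dy": -0.025,"dz": 0,"roll": 0,"jaw": 0.05},
  {"dx": 0,"dy": -0.025,"dz": 0,"roll": 0,"jaw": 0.05},
  {"dx": 0,"dy": -0.015,"dz": 0,"roll": 0,"jaw": 0.05},
  {"dx": 0,"dy": 0,"dz": -0.003,"roll": 0,"jaw": 0.05},
  {"dx": 0,"dy": 0,"dz": 0,"roll": 0,"jaw": 0.5},
  {"dx": 0,"dy": 0,"dz": 0,"roll": 0,"jaw": 0.5},
  {"dx": 0,"dy": 0,"dz": 0,"roll": 0,"jaw": 0.5},
])

```text
t: 6.4
eef_pos: [0.4682, -0.131, 0.0116]
ee_rot: [-3.141, 0.0, -1.472]
force: [-0.5, 0.4, 0.0]
width: 0.0382
gripper_force: 0.0
```

```bash
python3 - <<'E'
from h import *
s=get_state();print(s["eef_pos"],s["ee_rot"],s["t"])
im,d,W=cloud("top");save("t2.png",im);np.savez("t2",W=W,im=im)
hsv=cv2.cvtColor(im,cv2.COLOR_RGB2HSV)
m=(W[...,2]>.03)&(W[...,2]<.042)&(W[...,0]>.40)&(W[...,0]<.54)&(W[...,1]>-.04)&(W[...,1]<.09)
p=W[m];print(len(p),p.min(0),p.max(0))
E
```

```text
[ 0.46816792 -0.13103442  0.01163053] [-3.14147793e+00  3.31386366e-05 -1.47168412e+00] 6.4Traceback (most recent call last):
  File "<stdin>", line 6, in <module>
    return umr_minimum(a, axis, None, out, keepdims, initial, where)
ValueError: zero-size array to reduction operation minimum which has no identity
```

View pics/t2.png

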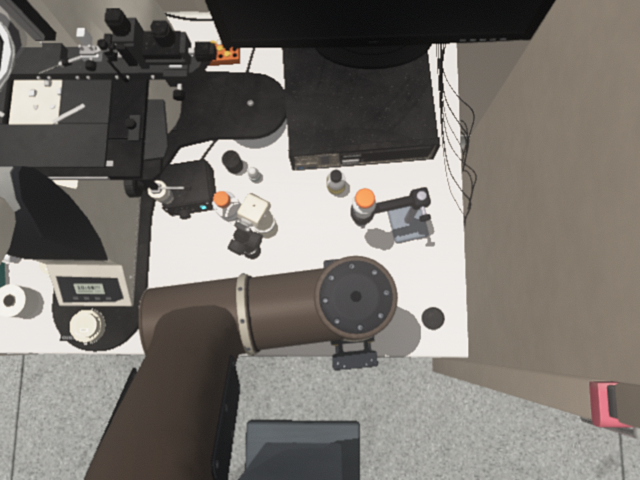

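The arm hides the dish, and the bottles and cap look undisturbed: oil bottle at (336,181), cap at (432,318). I'll regrip 13 mm further in, which is 128 mm from the dish's centre.

Call:
servo_tool([
  {"dx": -0.001,"dy": 0.013,"dz": -0.001,"roll": 0,"jaw": 0.5},
  {"dx": 0,"dy": 0,"dz": 0,"roll": 0,"jaw": 0.5},
  {"dx": 0,"dy": 0,"dz": 0,"roll": 0,"jaw": 0.05},
  {"dx": 0,"dy": 0,"dz": 0,"roll": 0,"jaw": 0.05},
  {"dx": 0,"dy": 0,"dz": 0,"roll": 0,"jaw": 0.05},
  {"dx": 0,"dy": 0,"dz": 0,"roll": 0,"jaw": 0.05},
  {"dx": 0,"dy": 0,"dz": 0,"roll": 0,"jaw": 0.05},
  {"dx": 0,"dy": 0,"dz": 0.005,"roll": 0,"jaw": 0.05},
  {"dx": 0,"dy": 0,"dz": 0.005,"roll": 0,"jaw": 0.05},
  {"dx": 0,"dy": 0,"dz": 0,"roll": 0,"jaw": 0.05},
], newtons=60)

```text
t: 7.7
eef_pos: [0.4674, -0.1185, 0.0211]
ee_rot: [-3.141, 0.0, -1.472]
force: [0.0, 0.2, -1.3]
width: 0.0136
gripper_force: 59.9
```

Call:
servo_tool([
  {"dx": -0.001,"dy": -0.003,"dz": 0,"roll": -4,"jaw": 0.05},
  {"dx": -0.001,"dy": -0.003,"dz": 0,"roll": -8,"jaw": 0.05},
  {"dx": -0.001,"dy": -0.003,"dz": 0,"roll": -8,"jaw": 0.05},
  {"dx": -0.001,"dy": -0.003,"dz": 0,"roll": -8,"jaw": 0.05},
  {"dx": -0.001,"dy": -0.003,"dz": 0,"roll": -8,"jaw": 0.05},
  {"dx": -0.001,"dy": -0.003,"dz": 0,"roll": -8,"jaw": 0.05},
  {"dx": -0.001,"dy": -0.003,"dz": 0,"roll": -8,"jaw": 0.05},
  {"dx": -0.001,"dy": -0.003,"dz": 0,"roll": -8,"jaw": 0.05},
  {"dx": 0,"dy": -0.003,"dz": 0,"roll": -8,"jaw": 0.05},
  {"dx": 0,"dy": -0.003,"dz": 0,"roll": -8,"jaw": 0.05},
])

```text
t: 8.95
eef_pos: [0.4587, -0.1486, 0.0204]
ee_rot: [3.141, -0.0, -2.804]
force: [0.2, -0.3, -0.7]
width: 0.0132
gripper_force: 59.9
```

Call:
servo_tool([
  {"dx": 0,"dy": -0.003,"dz": 0,"roll": -8,"jaw": 0.05},
  {"dx": 0,"dy": 0,"dz": 0,"roll": -7.7,"jaw": 0.05},
  {"dx": 0,"dy": 0,"dz": 0,"roll": -4,"jaw": 0.05},
  {"dx": 0,"dy": 0,"dz": 0,"roll": 0,"jaw": 0.05},
  {"dx": 0,"dy": 0,"dz": 0,"roll": 0,"jaw": 0.05},
  {"dx": 0,"dy": 0,"dz": 0,"roll": 0,"jaw": 0.05},
  {"dx": 0,"dy": 0,"dz": 0,"roll": 0,"jaw": 0.05},
  {"dx": 0,"dy": 0,"dz": 0,"roll": 0,"jaw": 0.05},
  {"dx": 0,"dy": 0,"dz": 0,"roll": 0,"jaw": 0.05},
  {"dx": 0,"dy": 0,"dz": 0,"roll": 0,"jaw": 0.05},
])

```text
t: 10.2
eef_pos: [0.4591, -0.1515, 0.0206]
ee_rot: [3.142, 0.0, 3.14]
force: [-0.8, -0.1, -1.2]
width: 0.0134
gripper_force: 59.9
```

```bash
python3 - <<'E'
from h import *
s=get_state();print(s["eef_pos"],s["ee_rot"],s["t"],s["width"])
a,_,W=cloud("scene");b,_,W2=cloud("wrist")
save("c3.png",np.hstack([cv2.resize(a[160:400,230:470],(400,400)),cv2.resize(b,(400,300)).copy() if 0 else cv2.copyMakeBorder(cv2.resize(b,(400,300)),0,100,0,0,cv2.BORDER_CONSTANT)]))
for n,V in(("s",W),("w",W2)):
    p=V[(V[...,2]>.03)&(V[...,2]<.065)&(V[...,0]>.53)&(V[...,0]<.7)&(abs(V[...,1]+.15)<.06)];print(n,len(p),p.min(0) if len(p) else"",p.max(0) if len(p) else"")
E
```

```text
[ 0.45906161 -0.15154342  0.02056434] [3.14159192e+00 5.75115313e-06 3.14045164e+00] 10.2 0.013448423977686775
s 100 [ 0.59958918 -0.18918872  0.03039988] [ 0.62407043 -0.13091632  0.04539856]
w 0
```

View pics/c3.png

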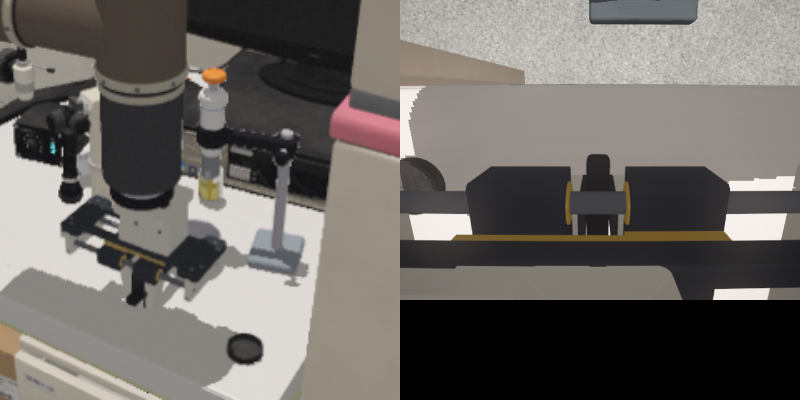

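The left crop shows the handle held in the gripper, the pipette clear behind it, and the cap at (245,348) untouched. The right crop shows the handle centred between the pads.

Call:
servo_tool([
  {"dx": 0.006,"dy": 0,"dz": 0,"roll": 0,"jaw": 0.05},
  {"dx": 0.01,"dy": 0,"dz": 0,"roll": 0,"jaw": 0.05},
  {"dx": 0.01,"dy": 0,"dz": 0,"roll": 0,"jaw": 0.05},
  {"dx": 0.01,"dy": 0,"dz": 0,"roll": 0,"jaw": 0.05},
  {"dx": 0.01,"dy": 0,"dz": 0,"roll": 0,"jaw": 0.05},
  {"dx": 0,"dy": 0,"dz": 0,"roll": 0,"jaw": 0.05},
  {"dx": 0,"dy": 0,"dz": -0.005,"roll": 0,"jaw": 0.05},
  {"dx": 0,"dy": 0,"dz": -0.004,"roll": 0,"jaw": 0.05},
  {"dx": 0,"dy": 0,"dz": -0.001,"roll": 0,"jaw": 0.05},
  {"dx": 0,"dy": 0,"dz": 0,"roll": 0,"jaw": 0.05},
])

```text
t: 11.55
eef_pos: [0.5047, -0.1516, 0.0106]
ee_rot: [-3.142, -0.0, 3.14]
force: [-1.0, 0.2, -0.1]
width: 0.0134
gripper_force: 59.9
```

Call:
servo_tool([
  {"dx": 0,"dy": 0,"dz": 0,"roll": 0,"jaw": 0.2},
  {"dx": 0,"dy": 0,"dz": 0,"roll": 0,"jaw": 0.5},
  {"dx": 0,"dy": 0,"dz": 0,"roll": 0,"jaw": 0.5},
  {"dx": 0,"dy": 0,"dz": 0,"roll": 0,"jaw": 0.5},
  {"dx": 0,"dy": 0,"dz": 0.02,"roll": 0,"jaw": 0.5},
  {"dx": 0,"dy": 0,"dz": 0.03,"roll": 0,"jaw": 0.5},
  {"dx": -0.01,"dy": 0,"dz": 0.05,"roll": 0,"jaw": 0.5},
  {"dx": -0.02,"dy": 0,"dz": 0.06,"roll": 0,"jaw": 0.3},
  {"dx": -0.02,"dy": 0,"dz": 0.06,"roll": 0,"jaw": 0.0},
  {"dx": 0,"dy": 0,"dz": 0.06,"roll": 0,"jaw": 0.0},
])

```text
t: 12.8
eef_pos: [0.4539, -0.1516, 0.2915]
ee_rot: [3.141, 0.001, 3.14]
force: [2.4, 0.3, 0.5]
width: 0.0193
gripper_force: 0.0
```

```bash
python3 - <<'E'
from h import *
s=get_state();print(s["eef_pos"],s["ee_rot"],s["t"],s["width"])
a,_,W=cloud("scene");b,_,W2=cloud("wrist");c,_,W3=cloud("top")
save("c4.png",np.hstack([cv2.resize(a[180:380,270:470],(400,400)),cv2.copyMakeBorder(cv2.resize(b,(400,300)),0,100,0,0,cv2.BORDER_CONSTANT)]))
for n,V,im in(("s",W,a),("w",W2,b),("t",W3,c)):
    p=V[(V[...,2]>.026)&(V[...,2]<.042)&(V[...,0]>.46)&(V[...,0]<.7)&(abs(V[...,1]+.15)<.06)];print(n,len(p),p.min(0) if len(p) else"",p.max(0) if len(p) else"")
    h=cv2.cvtColor(im,cv2.COLOR_RGB2HSV);q=V[(h[...,0]<16)&(h[...,1]>150)&(V[...,2]>.262)&(V[...,2]<.28)&(abs(V[...,0]-.633)<.05)&(abs(V[...,1]+.15)<.05)]
    print(len(q),np.median(q,0) if len(q) else "",((q.min(0)+q.max(0))/2) if len(q) else "")
E
```

```text
[ 0.45391247 -0.15155369  0.2915351 ] [3.14124336e+00 9.79842222e-04 3.14035829e+00] 12.8 0.019293101838851613
s 524 [ 0.47413025 -0.19468358  0.02600115] [ 0.67008676 -0.11322911  0.03870999]
33 [ 0.62805744 -0.16330754  0.26624858] [ 0.6299865  -0.1618695   0.26653413]
w 1335 [ 0.47631455 -0.17840988  0.02611412] [ 0.66949251 -0.12528985  0.03816672]
0  
t 42 [ 0.62507999 -0.13069767  0.02690451] [ 0.66152521 -0.11117257  0.04138082]
99 [ 0.63157583 -0.15224357  0.26992389] [ 0.63353738 -0.14992428  0.26937675]
```

View pics/c4.png

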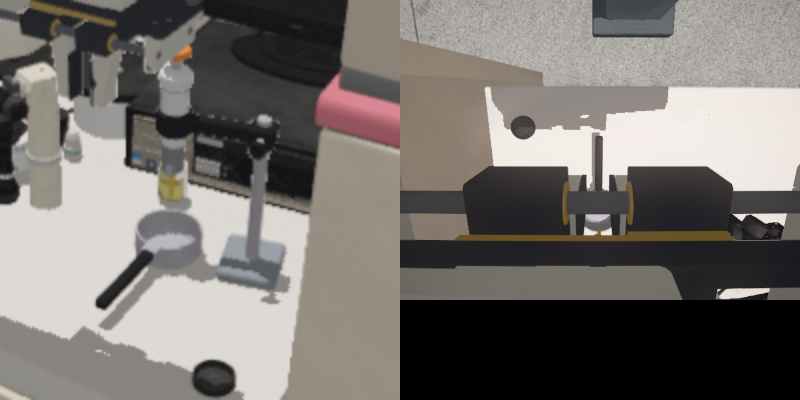

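The dish stands under the tip, with its rim spanning x 0.59–0.67 and y −0.195 to −0.113. The handle points at the robot and the stand and cap are untouched, with the dish at (168,237) in the left crop. Next I go over the head with closed fingers.

Call:
servo_tool([
  {"dx": 0,"dy": 0,"dz": 0.02,"roll": 0,"jaw": 0},
  {"dx": 0.03,"dy": 0,"dz": 0,"roll": 0,"jaw": 0},
  {"dx": 0.04,"dy": 0,"dz": 0,"roll": 0,"jaw": 0},
  {"dx": 0.04,"dy": 0,"dz": 0,"roll": 0,"jaw": 0},
  {"dx": 0.04,"dy": 0,"dz": 0,"roll": 0,"jaw": 0},
  {"dx": 0.028,"dy": 0,"dz": 0,"roll": 0,"jaw": 0},
  {"dx": 0,"dy": 0,"dz": -0.015,"roll": 0,"jaw": 0},
  {"dx": 0,"dy": 0,"dz": -0.015,"roll": 0,"jaw": 0},
  {"dx": 0,"dy": 0,"dz": 0,"roll": 0,"jaw": 0},
  {"dx": 0,"dy": 0,"dz": 0,"roll": 0,"jaw": 0},
])

```text
t: 14.2
eef_pos: [0.6332, -0.1517, 0.2799]
ee_rot: [-3.141, 0.001, 3.14]
force: [0.6, -0.1, 0.6]
width: 0.0001
gripper_force: 0.0
```

Now press slowly, 2 mm per row.

Call:
servo_tool([
  {"dx": 0,"dy": 0,"dz": -0.004,"roll": 0,"jaw": 0},
  {"dx": 0,"dy": 0,"dz": -0.003,"roll": 0,"jaw": 0},
  {"dx": 0,"dy": 0,"dz": -0.003,"roll": 0,"jaw": 0},
  {"dx": 0,"dy": 0,"dz": -0.002,"roll": 0,"jaw": 0},
  {"dx": 0,"dy": 0,"dz": -0.002,"roll": 0,"jaw": 0},
  {"dx": 0,"dy": 0,"dz": -0.002,"roll": 0,"jaw": 0},
  {"dx": 0,"dy": 0,"dz": -0.002,"roll": 0,"jaw": 0},
  {"dx": 0,"dy": 0,"dz": -0.002,"roll": 0,"jaw": 0},
  {"dx": 0,"dy": 0,"dz": 0,"roll": 0,"jaw": 0},
  {"dx": 0,"dy": 0,"dz": 0,"roll": 0,"jaw": 0},
])

```text
t: 15.45
eef_pos: [0.6336, -0.1516, 0.2598]
ee_rot: [-3.141, 0.001, 3.141]
force: [-2.6, 1.8, 5.5]
width: 0.0005
gripper_force: 2.8
```

Call:
servo_tool([
  {"dx": 0,"dy": 0,"dz": -0.001,"roll": 0,"jaw": 0},
  {"dx": 0,"dy": 0,"dz": -0.001,"roll": 0,"jaw": 0},
  {"dx": 0,"dy": 0,"dz": -0.001,"roll": 0,"jaw": 0},
  {"dx": 0,"dy": 0,"dz": -0.001,"roll": 0,"jaw": 0},
  {"dx": 0,"dy": 0,"dz": -0.001,"roll": 0,"jaw": 0},
  {"dx": 0,"dy": 0,"dz": -0.0005,"roll": 0,"jaw": 0},
  {"dx": 0,"dy": 0,"dz": 0,"roll": 0,"jaw": 0},
  {"dx": 0,"dy": 0,"dz": 0,"roll": 0,"jaw": 0},
  {"dx": 0,"dy": 0,"dz": 0,"roll": 0,"jaw": 0},
  {"dx": 0,"dy": 0,"dz": 0,"roll": 0,"jaw": 0},
])

```text
t: 16.7
eef_pos: [0.6336, -0.1516, 0.2547]
ee_rot: [-3.141, 0.001, 3.141]
force: [-3.6, 1.5, 7.4]
width: 0.0004
gripper_force: 3.5
```

Call:
servo_tool([
  {"dx": 0,"dy": 0,"dz": -0.0005,"roll": 0,"jaw": 0},
  {"dx": 0,"dy": 0,"dz": -0.0005,"roll": 0,"jaw": 0},
  {"dx": 0,"dy": 0,"dz": 0,"roll": 0,"jaw": 0},
  {"dx": 0,"dy": 0,"dz": 0,"roll": 0,"jaw": 0},
  {"dx": 0,"dy": 0,"dz": 0,"roll": 0,"jaw": 0},
  {"dx": 0,"dy": 0,"dz": 0,"roll": 0,"jaw": 0},
  {"dx": 0,"dy": 0,"dz": 0,"roll": 0,"jaw": 0},
  {"dx": 0,"dy": 0,"dz": 0,"roll": 0,"jaw": 0},
  {"dx": 0,"dy": 0,"dz": 0,"roll": 0,"jaw": 0},
  {"dx": 0,"dy": 0,"dz": 0,"roll": 0,"jaw": 0},
])

```text
t: 17.95
eef_pos: [0.6336, -0.1516, 0.2543]
ee_rot: [-3.141, 0.001, 3.141]
force: [-4.1, 1.5, 10.4]
width: 0.0002
gripper_force: 5.1
```

```bash
python3 - <<'E'
from h import *
s=get_state();print(s["eef_pos"],s["force"],s["t"])
a,_,W=cloud("scene")
save("c5.png",cv2.resize(a[190:340,300:450],(600,600),interpolation=cv2.INTER_CUBIC))
E
```

```text
[ 0.633616   -0.15158373  0.25432088] [-4.13147146  1.48517877 10.39648118] 17.95
```

View pics/c5.png

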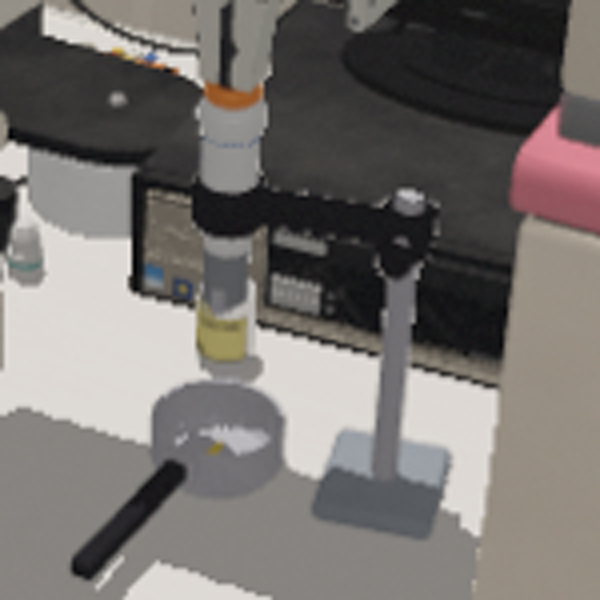

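The picture shows the head pressed down to the barrel and a small yellow spot in the dish at (215,447), which is the dropped tip. One firmer millimetre to be sure of the stop, then I go up.

Call:
servo_tool([
  {"dx": 0,"dy": 0,"dz": -0.0005,"roll": 0,"jaw": 0},
  {"dx": 0,"dy": 0,"dz": -0.0005,"roll": 0,"jaw": 0},
  {"dx": 0,"dy": 0,"dz": 0,"roll": 0,"jaw": 0},
  {"dx": 0,"dy": 0,"dz": 0,"roll": 0,"jaw": 0},
  {"dx": 0,"dy": 0,"dz": 0,"roll": 0,"jaw": 0},
  {"dx": 0,"dy": 0,"dz": 0,"roll": 0,"jaw": 0},
  {"dx": 0,"dy": 0,"dz": 0,"roll": 0,"jaw": 0},
  {"dx": 0,"dy": 0,"dz": 0,"roll": 0,"jaw": 0},
  {"dx": 0,"dy": 0,"dz": 0,"roll": 0,"jaw": 0},
  {"dx": 0,"dy": 0,"dz": 0,"roll": 0,"jaw": 0},
])

```text
t: 19.25
eef_pos: [0.6337, -0.1516, 0.2542]
ee_rot: [-3.141, 0.002, 3.141]
force: [-6.2, 3.0, 14.7]
width: 0.0002
gripper_force: 7.3
```

Call:
servo_tool([
  {"dx": 0,"dy": 0,"dz": 0.005,"roll": 0,"jaw": 0},
  {"dx": 0,"dy": 0,"dz": 0.005,"roll": 0,"jaw": 0},
  {"dx": 0,"dy": 0,"dz": 0.005,"roll": 0,"jaw": 0},
  {"dx": 0,"dy": 0,"dz": 0.01,"roll": 0,"jaw": 0},
  {"dx": 0,"dy": 0,"dz": 0.02,"roll": 0,"jaw": 0},
  {"dx": -0.02,"dy": 0,"dz": 0.02,"roll": 0,"jaw": 0},
  {"dx": -0.05,"dy": 0,"dz": 0,"roll": 0,"jaw": 0},
  {"dx": -0.05,"dy": 0,"dz": 0,"roll": 0,"jaw": 0},
  {"dx": -0.04,"dy": 0,"dz": 0,"roll": 0,"jaw": 0},
  {"dx": 0,"dy": 0,"dz": 0,"roll": 0,"jaw": 0},
])

```text
t: 20.5
eef_pos: [0.4715, -0.1516, 0.3178]
ee_rot: [3.141, 0.002, 3.14]
force: [0.4, -0.7, 0.1]
width: 0.0005
gripper_force: 0.0
```

```bash
python3 - <<'E'
from h import *
s=get_state();print(s["eef_pos"],s["force"],s["t"])
a,_,W=cloud("scene");b,_,T=cloud("top");
save("c6.png",np.hstack([cv2.resize(a[190:340,300:450],(400,400)),cv2.resize(b[150:350,290:490],(400,400))]))
for V,im in((W,a),(T,b)):
    h=cv2.cvtColor(im,cv2.COLOR_RGB2HSV)
    q=V[(h[...,0]<16)&(h[...,1]>150)&(abs(V[...,0]-.633)<.03)&(abs(V[...,1]+.15)<.03)&(V[...,2]>.2)];print("head",len(q),np.percentile(q[:,2],90) if len(q) else "")
    q=V[(h[...,0]>15)&(h[...,0]<35)&(h[...,1]>110)&(abs(V[...,0]-.633)<.045)&(abs(V[...,1]+.15)<.045)&(V[...,2]<.2)];print("tip",len(q),q.min(0) if len(q) else "",q.max(0) if len(q) else "")
E
```

```text
[ 0.47147908 -0.15163994  0.31780839] [ 0.36822894 -0.73791452  0.08800959] 20.5
head 106 0.27038501622285366
tip 3 [ 0.63032588 -0.15295395  0.00951838] [ 0.63487073 -0.15059288  0.01005302]
head 0 
tip 0
```

View pics/c6.png

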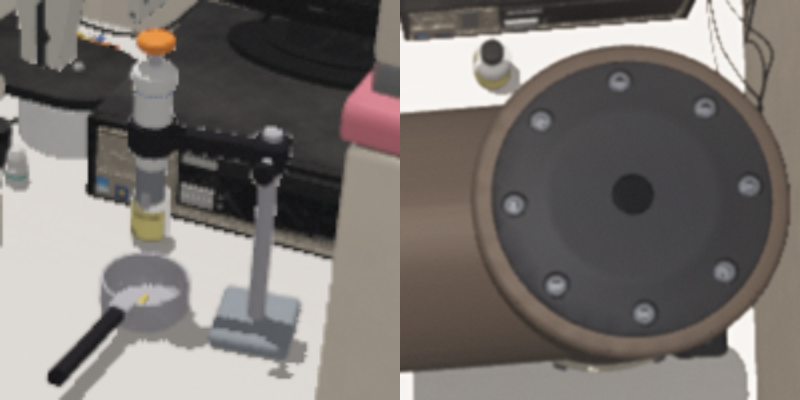

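The head is up again at 0.270 m, the yellow tip lies in the dish at (145,298) in the left crop at about 10 mm height, and the arm is clear.

```bash
python3 -c "
from station import *
print(job_done())"
```

```text
the job is handed in; nothing more can be done
None
```

The job is handed in at about 20.6 s: the dish stands under the pipette with the yellow tip in it, the head went down to its stop and is up again, and the arm is clear; no verdict came back.

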